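# Put the mixed-up bench tools back on their own colour-coded rests

## Task

The three screwdrivers and the marker pen have been put back on the wrong rests. Change them round so that each lies on the rest of its own colour (red, yellow and blue screwdriver, black pen), its handle or barrel bedded level in both forks and roughly centred on them; the empty white rest may be used for putting one down on the way.

Things in the scene. Friction and masses are not known exactly. Their poses are not given: they have to be found in the camera images.
- red_driver_grip (a point): Screwdriver, red handle 29 mm thick, 94 mm long, thin steel shaft, 201 mm long in all, about 90 g. Point: middle of the handle on its centre line, near the balance point; grip here from above, across the handle, between the forks. Its y axis runs along the tool from blade to butt. In a rest it lies level, this point 48 mm above the bench, blade away from the robot.
- yellow_driver_grip (a point): Screwdriver, yellow handle 26 mm thick, 85 mm long, thin steel shaft, 166 mm long in all, about 70 g. Point: middle of the handle on its centre line, near the balance point; grip here from above, across the handle, between the forks. Its y axis runs along the tool from blade to butt. In a rest it lies level, this point 47 mm above the bench, blade away from the robot.
- blue_driver_grip (a point): Screwdriver, blue handle 35 mm thick, 124 mm long, thin steel shaft, 201 mm long in all, about 210 g. Point: middle of the handle on its centre line, near the balance point; grip here from above, across the handle, between the forks. Its y axis runs along the tool from blade to butt. In a rest it lies level, this point 51 mm above the bench, blade away from the robot.
- marker_grip (a point): Black marker pen with a white band, 17 mm thick, 130 mm long, about 18 g. Point: its middle, on the centre line; grip here from above, across the pen, between the forks. Its y axis runs along the pen. In a rest it lies level, this point 42 mm above the bench.
- rest_red: Fixed rest, all red. Foot 100 (x) x 56 x 6 mm; two forks 10 mm thick at x = -27 and +27 mm (44 mm clear between). Fork floors flat, 22 mm wide, 34 mm above the bench; flanks flare 30 degrees from vertical to 56 mm high, 56 mm wide outside. A tool lies along x, bridging both forks. Origin: foot's underside centre, on the bench; z up, x along the trough, roughly away from the robot. Home of the red screwdriver.
- rest_yellow: Fixed rest, all yellow. Foot 100 (x) x 56 x 6 mm; two forks 10 mm thick at x = -27 and +27 mm (44 mm clear between). Fork floors flat, 22 mm wide, 34 mm above the bench; flanks flare 30 degrees from vertical to 56 mm high, 56 mm wide outside. A tool lies along x, bridging both forks. Origin: foot's underside centre, on the bench; z up, x along the trough, roughly away from the robot. Home of the yellow screwdriver.
- rest_blue: Fixed rest, all blue. Foot 100 (x) x 56 x 6 mm; two forks 10 mm thick at x = -27 and +27 mm (44 mm clear between). Fork floors flat, 22 mm wide, 34 mm above the bench; flanks flare 30 degrees from vertical to 56 mm high, 56 mm wide outside. A tool lies along x, bridging both forks. Origin: foot's underside centre, on the bench; z up, x along the trough, roughly away from the robot. Home of the blue screwdriver.
- rest_black: Fixed rest, all black but for a white edging round the foot. Foot 100 (x) x 56 x 6 mm; two forks 10 mm thick at x = -27 and +27 mm (44 mm clear between). Fork floors flat, 22 mm wide, 34 mm above the bench; flanks flare 30 degrees from vertical to 56 mm high, 56 mm wide outside. A tool lies along x, bridging both forks. Origin: foot's underside centre, on the bench; z up, x along the trough, roughly away from the robot. Home of the black marker pen.
- rest_spare: Fixed rest, all white. Foot 100 (x) x 56 x 6 mm; two forks 10 mm thick at x = -27 and +27 mm (44 mm clear between). Fork floors flat, 22 mm wide, 34 mm above the bench; flanks flare 30 degrees from vertical to 56 mm high, 56 mm wide outside. A tool lies along x, bridging both forks. Origin: foot's underside centre, on the bench; z up, x along the trough, roughly away from the robot. It is the spare and belongs to no tool; it is empty at the start.

How it is judged:
By the outcome, as a careful person would: the job done as asked, in the order asked, and still so for the second after the job is handed in, with the robot touching nothing.
It also fails if it takes over 112 s, if anything falls off the work surface, if the arm or the gripper's body presses on something with over 40 N, if the wrist force passes 120 N, or if a joint passes its speed limit or range.

## Robot

A 6-joint arm with a two-finger parallel gripper is mounted at the origin on a cart in front of the work surface, level with it; the furniture and walls round the work are solid. World frame = base frame: x ahead of the robot, y to its left, z up, the work surface at z = 0. Lengths are in m, angles in rad, forces in N, time in s.
With the tool pointing down it reaches from about 0.25 to 0.775 m from the base axis. Payload 4 kg.
Tool frame: the origin (TCP) lies midway between the tips of the shut fingers; the grasp point (between the pads) lies 19 mm behind it; z points along the fingers, y is the direction in which the jaws open and shut (so a half turn about z gives the same grasp; the last joint's range is limited). The gripper opens to 94 mm and grips with 3 to 60 N. Pads are 16 mm wide; open, the fingers measure 119 mm over their backs; the gripper's body (75 mm by 177 mm) begins 78 mm behind the grasp point.
Start: joints at [-1.418, 0.087, 1.371, -0, 1.684, -0.103], TCP at [0.139, -0.532, 0.206] pointing down, gripper open.
Joint ranges: [-3.1, 3.1], [-0.76, 2.03], [0.27, 2.55], [-1.08, 4.22], [0.17, 2.65], [-2.57, 2.57]. Speed limits (rad/s): [2.79, 2.79, 3.14, 3.14, 3.14, 3.14].

## Interface

Orientations are given as [roll, pitch, yaw] about the fixed x, y, z axes, in that order (R = Rz(yaw) Ry(pitch) Rx(roll)).
In Python, from bench import robot gives the robot as it stands.
- The arm moves only by the tool drive_tool, never from a script. Its argument "series" is a list that holds one entry, the list of rows, each a list of 7 numbers: the turn, a rotation vector about the tool's x, y, z in rad, then the shift along the tool's x, y, z in cm, then the opening in per cent of the stroke, from 0 (shut) to 100 (fully open). In form: [[[rx, ry, rz, tx, ty, tz, fingers], ...]]. A call has 1 to 20 rows; each row is the pose to reach, as a shift and turn from the pose measured when the call began, along the tool's axes at that moment; what a row does not reach only later rows make up. A row lasts 1/10 s, in which the tool goes at most 50 mm and 8.59 degrees, less where a joint would pass 70% of its speed; a pose out of reach is approached as far as the arm can. A call with a gripper value outside its range is refused whole. The fingers move at their own pace and stop on an object; the grip force is fixed at half the most. Time passes only in rows, so rows that repeat a pose let the fingers close. It gives the time, the measured TCP pose, the force and the opening at its end, in the units of the state.
- robot.get_obs(): the state, without advancing time (a new reading comes with each control period).
- robot.snapshot(name): name is "side" or "top"; returns a dict with "img" (400x640x3 uint8, blue, green, red), "depth" (400x640 float32, m along the optical axis (not along the pixel's ray), 0 where there is no reading), "vertical_fov" (degrees; the focal length in pixels is half the picture's height over the tangent of half this angle, whatever the lens; pixels are square), "cx", "cy" (the principal point, pixels), "dist_coeffs" ([k1, k2, p1, p2, k3] as OpenCV has them; the pictures are not rectified), "rvec" (rotation vector, rad) and "tvec" (3), from world to camera coordinates, as OpenCV has them. Camera axes: x right, y down, z forward; pixel columns grow to the right and rows downward; lengths in m; the calibration is good to about 2 mm. A picture is of the moment at which its call begins.
- robot.close_job(): hands the job in, once; it reports no verdict.
The state is a dict: "time": time; "joint_positions": joint angles; "qvel": joint speeds; "joint_torque": joint torques, N m; "tool_pos": TCP position; "ee_rot": TCP orientation; "wrist_force": force on the tool from outside, world axes, zero at the start; "wrist_torque": the same for the moment, N m; "width": finger opening in m.
Only numpy, scipy, OpenCV 4.12 (cv2) and the standard library are available. Lean on these libraries where they do the work, as an engineer would, in place of code of your own. Each camera call takes 0.05 s, during which the arm holds its last target.

## Working session

There is one attempt and no reset: what is moved stays moved. The work goes in short steps, Python scripts to look and compute and a tool call to move; the robot and the scene stay as the last step left them, time stands still between calls to the robot, and variables do not carry over. Pictures are saved under pics/ and viewed, and the job is handed in when it is done.

Besides the shell and the picture viewer there is one more tool, called after ">>>" by a JSON object that holds its "op" and its "data". drive_tool: Moves the arm, as the interface text tells. Its arguments: {"type":"object","properties":{"series":{"type":"array","items":{"type":"array","items":{"type":"array","items":{"type":"number"}}}}},"required":["series"]}

```bash
ls; mkdir -p pics; python3 - <<'E'
from bench import robot
import cv2,numpy as np
o=robot.get_obs()
for k,v in o.items(): print(k,np.round(v,4))
for n in("side","top"):
    s=robot.snapshot(n); cv2.imwrite(f"pics/{n}0.png",s["img"]); np.savez(f"{n}0.npz",**s)
    print(n,{k:np.round(v,4) for k,v in s.items() if k not in("img","depth")})
E
```

```text
pics
time 0.0
joint_positions [-1.4181  0.088   1.3722 -0.      1.6836 -0.1031]
qvel [-0.0014  0.0001  0.0009 -0.0004  0.0016 -0.0007]
joint_torque [-4.00000e-04 -3.40183e+01 -3.02429e+01  7.17000e-02  3.31000e-02
 -2.00000e-04]
tool_pos [ 0.1391 -0.5316  0.2043]
ee_rot [-3.1394e+00 -2.0000e-04  2.5580e-01]
wrist_force [0.5124 0.5238 0.0451]
wrist_torque [-0.0037  0.022  -0.0188]
width 0.0942
side {'vertical_fov': np.float64(53.1228), 'cx': np.float64(318.4067), 'cy': np.float64(192.3238), 'dist_coeffs': array([0.0337, 0.    , 0.    , 0.    , 0.    ]), 'rvec': array([ 0.0424,  2.5786, -1.7092]), 'tvec': array([0.4259, 0.0743, 0.8853])}
top {'vertical_fov': np.float64(50.6871), 'cx': np.float64(326.3343), 'cy': np.float64(208.6538), 'dist_coeffs': array([-0.059,  0.   ,  0.   ,  0.   ,  0.   ]), 'rvec': array([ 2.1166, -2.136 ,  0.1986]), 'tvec': array([0.013 , 0.4489, 0.8926])}
```

View pics/side0.png

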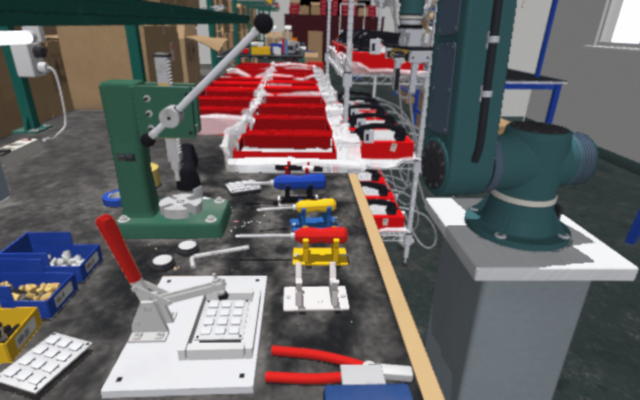

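View pics/top0.png

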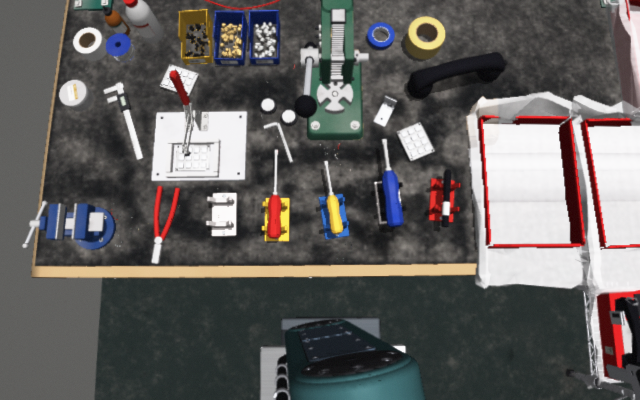

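The rests run left to right in the top view: white, empty (222,213); yellow holding the red driver (275,218); blue holding the yellow driver (333,210); black holding the blue driver (390,198); red holding the marker (444,198). Next I'll zoom in and measure.

```bash
cat > h.py <<'E'
import numpy as np,cv2
def load(n): return dict(np.load(n,allow_pickle=True))
def cam(s):
    f=200/np.tan(np.radians(float(s["vertical_fov"]))/2)
    K=np.array([[f,0,float(s["cx"])],[0,f,float(s["cy"])],[0,0,1]])
    R=cv2.Rodrigues(s["rvec"])[0]; return K,np.array(s["dist_coeffs"],float),R,np.array(s["tvec"]).ravel()
def rays(s,uv):
    K,d,R,t=cam(s); n=cv2.undistortPoints(np.asarray(uv,np.float64).reshape(-1,1,2),K,d).reshape(-1,2)
    return -R.T@t, np.c_[n,np.ones(len(n))]@R
def onplane(s,uv,z):
    c,D=rays(s,uv); return c+D*((z-c[2])/D[:,2])[:,None]
def cloud(s):
    v,u=np.mgrid[:400,:640]; c,D=rays(s,np.c_[u.ravel(),v.ravel()])
    P=c+D*s["depth"].ravel()[:,None]; P[s["depth"].ravel()==0]=np.nan; return P.reshape(400,640,3)
E
python3 - <<'E'
from h import *
s=load("top0.npz"); 
cv2.imwrite("pics/topz.png",cv2.resize(s["img"][140:260,200:470],None,fx=2.9,fy=2.9,interpolation=cv2.INTER_CUBIC))
P=cloud(s)
for u,v in[(250,230),(222,200),(222,213),(274,225),(275,165),(337,222),(393,210),(390,150),(445,200),(420,230)]: print(u,v,np.round(P[v,u],4))
s=load("side0.npz"); P=cloud(s)
cv2.imwrite("pics/sidez.png",cv2.resize(s["img"][150:320,220:380],None,fx=3.5,fy=3.5,interpolation=cv2.INTER_CUBIC))
for u,v in[(320,235),(320,205),(300,180),(300,165),(335,300)]: print(u,v,np.round(P[v,u],4))
E
```

```text
250 230 [0.4084 0.1841 0.001 ]
222 200 [0.4713 0.2417 0.0388]
222 213 [0.4481 0.2496 0.0031]
274 225 [0.4105 0.1218 0.0619]
275 165 [0.5488 0.1233 0.0465]
337 222 [ 0.4159 -0.0137  0.0614]
393 210 [ 0.4399 -0.1344  0.0676]
390 150 [ 0.5959 -0.1433  0.0042]
445 200 [ 0.4654 -0.2548  0.0459]
420 230 [ 0.4042 -0.2048  0.005 ]
320 235 [0.4319 0.1385 0.0551]
320 205 [0.4247 0.0046 0.0522]
300 180 [ 0.4657 -0.1198  0.0599]
300 165 [ 0.4641 -0.3232  0.0272]
335 300 [0.4153 0.2727 0.0183]
```

View pics/topz.png

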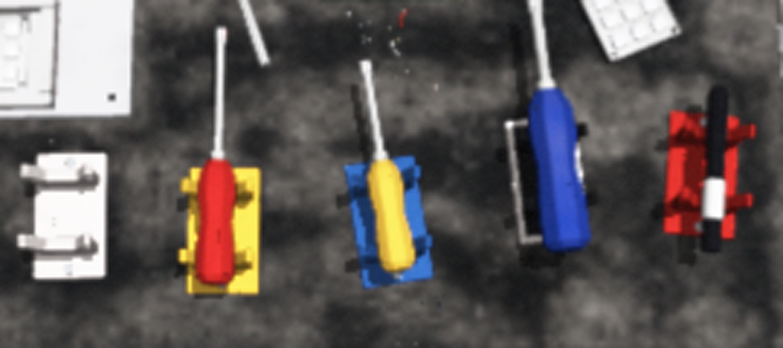

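View pics/sidez.png

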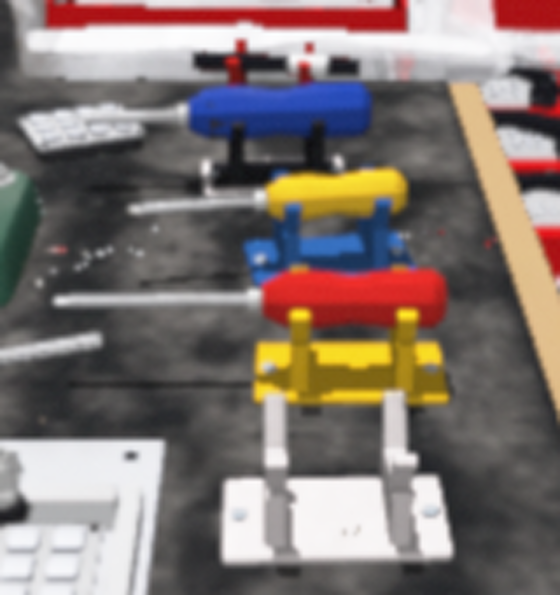

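```bash
cat >> h.py <<'E'
HSV={"red":[((0,130,60),(6,255,255)),((172,130,60),(180,255,255))],"yellow":[((18,120,80),(35,255,255))],"blue":[((100,120,50),(130,255,255))],"white":[((0,0,130),(180,60,255))],"black":[((0,0,0),(180,255,45))]}
def cmask(img,c):
    h=cv2.cvtColor(img,cv2.COLOR_BGR2HSV); m=np.zeros(img.shape[:2],np.uint8)
    for a,b in HSV[c]: m|=cv2.inRange(h,a,b)
    return m>0
def foot(s,c,box,zr=(-.004,.014)):
    P=cloud(s); u0,u1,v0,v1=box; m=cmask(s["img"],c)&(P[...,2]>zr[0])&(P[...,2]<zr[1])
    b=np.zeros_like(m); b[v0:v1,u0:u1]=1; m&=b
    n,l,st,_=cv2.connectedComponentsWithStats(m.astype(np.uint8))
    for i in range(1,n):
        if st[i,4]<4: m[l==i]=0
    v,u=np.nonzero(m); X=onplane(s,np.c_[u,v],.006)[:,:2]
    (cx,cy),(w,h),a=cv2.minAreaRect(X.astype(np.float32)*1000)
    if w<h: a+=90;w,h=h,w
    a=(a+90)%180-90
    return cx,cy,w,h,a,m
def tool(s,c,box,r,zmin=.036):
    P=cloud(s); u0,u1,v0,v1=box; m=cmask(s["img"],c)&(P[...,2]>zmin)
    b=np.zeros_like(m); b[v0:v1,u0:u1]=1; m&=b
    v,u=np.nonzero(m); X=onplane(s,np.c_[u,v],r)[:,:2]*1000
    (cx,cy),(w,h),a=cv2.minAreaRect(X.astype(np.float32))
    if w<h: a+=90;w,h=h,w
    a=(a+90)%180-90
    return cx,cy,w,h,a,m,np.nanmax(P[m][:,2])
E
python3 - <<'E'
from h import *
s=load("top0.npz"); K,d,R,t=cam(s); print("cam",-R.T@t)
out=s["img"].copy()
F={"white":(200,242,185,245),"yellow":(255,300,190,250),"blue":(312,355,185,245),"black":(0,0,0,0),"red":(425,462,170,230)}
for c,b in F.items():
    if c=="black": r=foot(s,"white",(370,408,175,230))
    else: r=foot(s,c,b)
    print(c,np.round(r[:5],1),r[5].sum()); out[r[5]]=(255,0,255)
T={"red":(255,300,180,250,.048),"yellow":(312,355,180,245,.047),"blue":(370,412,160,235,.051),"black":(435,462,160,235,.042)}
for c,b in T.items():
    r=tool(s,c,b[:4],b[4]); print(c,np.round(r[:5],1),r[5].sum(),r[6]); out[r[5]]=(0,255,0)
cv2.imwrite("pics/m.png",cv2.resize(out[140:260,200:470],None,fx=2.9,fy=2.9,interpolation=cv2.INTER_NEAREST))
E
```

```text
cam [0.27847165 0.01213848 0.95958179]
white [446.8 244.7 100.5  57.9  -0. ] 768
yellow [431.9 126.   99.6  64.2  -0.5] 440
blue [439.   -7.9 100.8  57.9   8.3] 436
black [ 472.9 -140.1   97.7   66.     5.8] 90
red [ 473.5 -264.7  100.7   71.1   -6.6] 535
red [432.9 123.8  93.6  26.4   0.6] 490 0.06569230436941342
yellow [436.3  -8.2  84.8  25.5   8.7] 399 0.06400544764026839
blue [ 469.7 -136.   125.4   37.5    5. ] 849 0.07287932401056696
black [ 472.7 -257.9  131.8   15.9   -6.1] 263 0.05469401532384921
```

View pics/m.png

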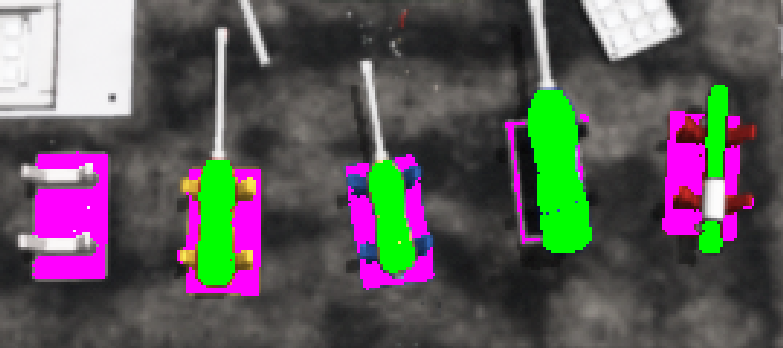

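```bash
python3 - <<'E'
from h import *
s=load("top0.npz")
F={"white":(200,242,185,245,0),"yellow":(255,300,190,250,0),"blue":(312,355,185,245,8.5),"black":(370,408,175,230,5.4),"red":(425,462,170,230,-6.2)}
for c,b in F.items():
    r=foot(s,"white" if c=="black" else c,b[:4]); v,u=np.nonzero(r[5]); X=onplane(s,np.c_[u,v],.006)[:,:2]*1000
    mid=np.array(r[:2]); lo=[];hi=[];cx=[]
    a=np.radians(b[4]); A=np.array([[np.cos(a),-np.sin(a)],[np.sin(a),np.cos(a)]]); Y=(X-mid)@A
    for k in range(-48,48,4):
        q=Y[(Y[:,0]>=k)&(Y[:,0]<k+4),1]
        if len(q): lo.append((k+2,q.min()));hi.append((k+2,q.max()))
    lo=np.array(lo);hi=np.array(hi);ml=np.median(lo[:,1]);mh=np.median(hi[:,1])
    def slope(e,m):
        g=abs(e[:,1]-m)<4; return np.degrees(np.polyfit(e[g,0],e[g,1],1)[0])
    o=(ml+mh)/2
    print(c,"x ext",np.percentile(Y[:,0],[0,1,99,100]).round(1),"edges",ml.round(1),mh.round(1),"slopes",round(slope(lo,ml),1),round(slope(hi,mh),1),"centre",(mid+A@[(Y[:,0].min()+Y[:,0].max())/2,o]).round(1))
# depth-based tool ridge heights
P=cloud(s)
E
```

```text
white x ext [-50.3 -50.1  48.   50.3] edges -27.6 26.6 slopes 0.2 0.7 centre [446.7 244.2]
yellow x ext [-50.1 -50.   49.7  50. ] edges -31.5 24.5 slopes -1.0 -0.4 centre [431.9 122.5]
blue x ext [-50.5 -49.7  49.1  50.3] edges -27.3 27.8 slopes -0.2 -0.3 centre [438.9  -7.6]
black x ext [-49.1 -48.1  48.8  49. ] edges 29.8 31.8 slopes -0.4 -0.0 centre [ 470.  -109.4]
red x ext [-50.4 -49.7  49.7  50.4] edges -21.9 34.2 slopes 1.0 -1.3 centre [ 474.2 -258.6]
```

```bash
cat > go.py <<'E'
import sys,numpy as np
from scipy.spatial.transform import Rotation as Ro
from bench import robot
o=robot.get_obs(); p=np.array(o["tool_pos"]); R=Ro.from_euler("xyz",o["ee_rot"])
print("t",round(o["time"],2),"p",p.round(4),"rpy",np.round(o["ee_rot"],3),"w",round(float(o["width"]),4),"F",np.round(o["wrist_force"],1),"q",np.round(o["joint_positions"],2))
for a in sys.argv[1:]:
    x,y,z,yaw=map(float,a.split(","))
    G=Ro.from_euler("xyz",[np.pi,0,np.radians(yaw)])
    print(a,"rot",(R.inv()*G).as_rotvec().round(3),"cm",(R.inv().apply(np.array([x,y,z])/1000-p)*100).round(2))
E
python3 go.py 433,123.5,180,0 433,123.5,120,0
```

```text
t 0.1 p [ 0.1391 -0.5316  0.2044] rpy [-3.14  -0.     0.256] w 0.0942 F [ 0.1  0.4 -0.2] q [-1.42  0.09  1.37  0.    1.68 -0.1 ]
433,123.5,180,0 rot [-0.002  0.     0.256] cm [ 45.01 -55.94   2.56]
433,123.5,120,0 rot [-0.002  0.     0.256] cm [ 45.01 -55.93   8.56]
```

>>> {"op": "drive_tool", "data": {"series": [[[-0.002,0,0.256,45,-55.9,2.5,100],[-0.002,0,0.256,45,-55.9,2.5,100],[-0.002,0,0.256,45,-55.9,2.5,100],[-0.002,0,0.256,45,-55.9,2.5,100],[-0.002,0,0.256,45,-55.9,2.5,100],[-0.002,0,0.256,45,-55.9,2.5,100],[-0.002,0,0.256,45,-55.9,2.5,100],[-0.002,0,0.256,45,-55.9,2.5,100],[-0.002,0,0.256,45,-55.9,2.5,100],[-0.002,0,0.256,45,-55.9,2.5,100],[-0.002,0,0.256,45,-55.9,2.5,100],[-0.002,0,0.256,45,-55.9,2.5,100],[-0.002,0,0.256,45,-55.9,2.5,100],[-0.002,0,0.256,45,-55.9,2.5,100],[-0.002,0,0.256,45,-55.9,2.5,100],[-0.002,0,0.256,45,-55.9,2.5,100],[-0.002,0,0.256,45,-55.9,2.5,100],[-0.002,0,0.256,45,-55.9,2.5,100]]]}}

```text
time: 1.9
tool_pos: [0.4326, 0.122, 0.1805]
ee_rot: [3.141, 0.0, -0.002]
wrist_force: [1.0, 0.0, -0.4]
width: 0.0937
```

```bash
python3 go.py 433,123.5,29,0 433,123.5,100,0; python3 - <<'E'
from bench import robot
import cv2
s=robot.snapshot("side");cv2.imwrite("pics/s1.png",s["img"])
E
```

```text
t 1.9 p [0.4326 0.122  0.1805] rpy [ 3.141e+00  0.000e+00 -2.000e-03] w 0.0937 F [ 1.   0.  -0.4] q [ 0.15 -0.13  1.64 -0.    1.64  1.72]
433,123.5,29,0 rot [ 0.001  0.    -0.002] cm [ 0.04 -0.16 15.15]
433,123.5,100,0 rot [ 0.001  0.    -0.002] cm [ 0.04 -0.16  8.05]
```

View pics/s1.png

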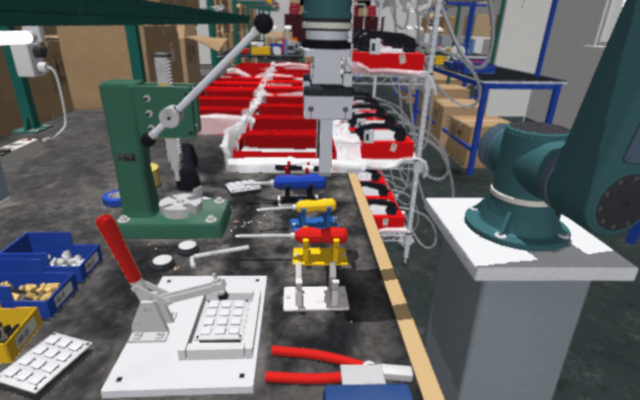

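The gripper hangs clear above the red handle (finger at 325,150). Descending and closing.

>>> {"op": "drive_tool", "data": {"series": [[[0,0,0,0,-0.1,4,100],[0,0,0,0,-0.1,8,100],[0,0,0,0,-0.1,10.5,100],[0,0,0,0,-0.1,12.5,100],[0,0,0,0,-0.1,14,100],[0,0,0,0,-0.1,15.1,100],[0,0,0,0,-0.1,15.1,100],[0,0,0,0,-0.1,15.1,30],[0,0,0,0,-0.1,15.1,0],[0,0,0,0,-0.1,15.1,0],[0,0,0,0,-0.1,15.1,0],[0,0,0,0,-0.1,15.1,0],[0,0,0,0,-0.1,15.1,0],[0,0,0,0,-0.1,15.1,0],[0,0,0,0,-0.1,15.1,0]]]}}

```text
time: 3.45
tool_pos: [0.4327, 0.1229, 0.0297]
ee_rot: [3.141, 0.0, -0.002]
wrist_force: [0.7, 1.6, 0.8]
width: 0.0335
```

```bash
python3 go.py 447,244.3,130,0 447,244.3,30,0
```

```text
t 3.45 p [0.4327 0.1229 0.0297] rpy [ 3.141e+00  0.000e+00 -2.000e-03] w 0.0335 F [0.7 1.6 0.8] q [ 0.15 -0.03  1.85 -0.    1.32  1.72]
447,244.3,130,0 rot [ 0.     0.    -0.002] cm [  1.41 -12.14 -10.03]
447,244.3,30,0 rot [ 0.     0.    -0.002] cm [  1.41 -12.14  -0.03]
```

>>> {"op": "drive_tool", "data": {"series": [[[0,0,0,0,0,0,0],[0,0,0,0,0,0,0],[0,0,0,0,0,0,0],[0,0,0,0,0,-1,0],[0,0,0,0,0,-2.5,0],[0,0,0,0,0,-4.5,0],[0,0,0,0,0,-6.5,0],[0,0,0,0,0,-8.5,0],[0,0,0,0,0,-9.5,0],[0,0,0,0,0,-10,0],[0,0,0,0,0,-10,0]]]}}

```text
time: 4.55
tool_pos: [0.4328, 0.1228, 0.13]
ee_rot: [3.141, -0.001, -0.002]
wrist_force: [0.3, -0.4, -2.0]
width: 0.0279
```

```bash
python3 go.py 447,244.3,130,0 447,244.3,30,0;python3 - <<'E'
from bench import robot
import cv2
s=robot.snapshot("side");cv2.imwrite("pics/s2.png",s["img"][100:340,200:440].repeat(2,0).repeat(2,1))
E
```

```text
t 4.55 p [0.4328 0.1228 0.13  ] rpy [ 3.141e+00 -1.000e-03 -2.000e-03] w 0.0279 F [ 0.3 -0.4 -2. ] q [ 0.15 -0.11  1.72 -0.    1.54  1.72]
447,244.3,130,0 rot [ 0.    -0.001 -0.002] cm [ 1.390e+00 -1.215e+01 -1.000e-02]
447,244.3,30,0 rot [ 0.    -0.001 -0.002] cm [  1.39 -12.15   9.99]
```

View pics/s2.png

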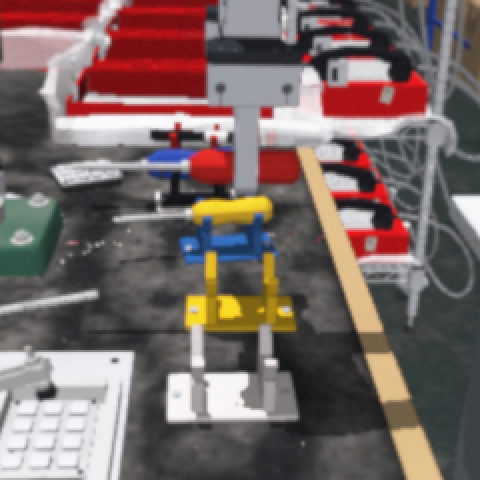

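The red driver is held level (handle at 245,165 in the crop). Placing it on the spare rest.

>>> {"op": "drive_tool", "data": {"series": [[[0,0,0,0.3,-1.5,0,0],[0,0,0,0.6,-4,0,0],[0,0,0,0.9,-7,0,0],[0,0,0,1.2,-9.5,0,0],[0,0,0,1.4,-11.5,0,0],[0,0,0,1.4,-12.1,1,0],[0,0,0,1.4,-12.1,3,0],[0,0,0,1.4,-12.1,5,0],[0,0,0,1.4,-12.1,7,0],[0,0,0,1.4,-12.1,8.5,0],[0,0,0,1.4,-12.1,9.5,0],[0,0,0,1.4,-12.1,9.9,0],[0,0,0,1.4,-12.1,9.9,0],[0,0,0,1.4,-12.1,9.9,0]]]}}

```text
time: 6.0
tool_pos: [0.4459, 0.245, 0.0298]
ee_rot: [-3.139, 0.002, -0.002]
wrist_force: [-1.1, 5.1, -0.6]
width: 0.0274
```

```bash
python3 go.py 447,244.3,30,0;python3 - <<'E'
from bench import robot
import cv2
s=robot.snapshot("side");cv2.imwrite("pics/s3.png",s["img"][150:350,240:400].repeat(3,0).repeat(3,1))
E
```

```text
t 6.0 p [0.4459 0.245  0.0298] rpy [-3.139e+00  2.000e-03 -2.000e-03] w 0.0274 F [-1.1  5.1 -0.6] q [0.39 0.1  1.71 0.   1.33 1.96]
447,244.3,30,0 rot [-0.003  0.002 -0.002] cm [ 0.11  0.07 -0.03]
```

View pics/s3.png

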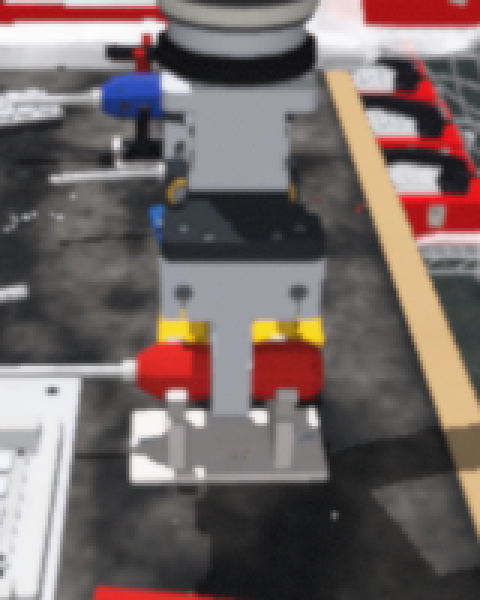

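It sits in both forks, with the finger between them. Releasing and rising.

>>> {"op": "drive_tool", "data": {"series": [[[0,0,0,0,0,0,50],[0,0,0,0,0,0,100],[0,0,0,0,0,0,100],[0,0,0,0,0,0,100],[0,0,0,0,0,0,100],[0,0,0,0,0,0,100],[0,0,0,0,0,-1.5,100],[0,0,0,0,0,-4,100],[0,0,0,0,0,-8,100],[0,0,0,0,0,-11,100],[0,0,0,0,0,-12,100],[0,0,0,0,0,-12,100]]]}}

```text
time: 7.25
tool_pos: [0.4471, 0.2451, 0.1513]
ee_rot: [-3.138, -0.002, -0.002]
wrist_force: [-0.3, -0.2, -0.6]
width: 0.0944
```

```bash
python3 go.py 437,-8,150,8.5 437,-8,28.5,8.5;python3 - <<'E'
from bench import robot
import cv2
s=robot.snapshot("side");cv2.imwrite("pics/s4.png",s["img"][150:350,240:400].repeat(3,0).repeat(3,1))
E
```

```text
t 7.25 p [0.4471 0.2451 0.1513] rpy [-3.138e+00 -2.000e-03 -2.000e-03] w 0.0944 F [-0.3 -0.2 -0.6] q [0.39 0.01 1.56 0.   1.57 1.96]
437,-8,150,8.5 rot [-0.004 -0.002 -0.15 ] cm [-0.96 25.31  0.03]
437,-8,28.5,8.5 rot [-0.004 -0.002 -0.15 ] cm [-0.98 25.36 12.18]
```

View pics/s4.png

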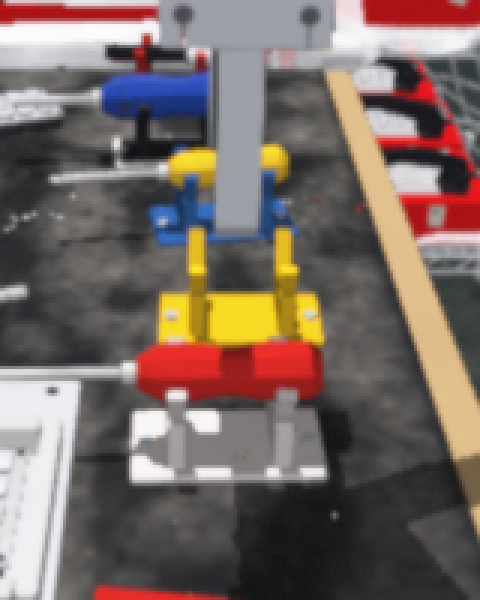

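Red lies level on the spare rest. On to the yellow driver on the blue rest.

>>> {"op": "drive_tool", "data": {"series": [[[-0.004,-0.002,-0.05,-0.2,4,0,100],[-0.004,-0.002,-0.15,-0.6,9,0,100],[-0.004,-0.002,-0.15,-0.9,14,0,100],[-0.004,-0.002,-0.15,-0.9,19,0,100],[-0.004,-0.002,-0.15,-0.9,23,0,100],[-0.004,-0.002,-0.15,-0.9,25.3,0,100],[-0.004,-0.002,-0.15,-0.9,25.3,0,100],[-0.004,-0.002,-0.15,-0.9,25.3,3,100],[-0.004,-0.002,-0.15,-0.9,25.3,6,100],[-0.004,-0.002,-0.15,-0.9,25.3,9,100],[-0.004,-0.002,-0.15,-0.9,25.3,11,100],[-0.004,-0.002,-0.15,-0.9,25.3,12.2,100],[-0.004,-0.002,-0.15,-0.9,25.3,12.2,100],[-0.004,-0.002,-0.15,-0.9,25.3,12.2,100]]]}}

```text
time: 8.7
tool_pos: [0.4365, -0.0076, 0.0267]
ee_rot: [3.141, 0.004, 0.149]
wrist_force: [-0.1, 0.0, -0.2]
width: 0.0938
```

```bash
python3 go.py 437,-8,28.5,8.5
```

```text
t 8.7 p [ 0.4365 -0.0076  0.0267] rpy [3.141 0.004 0.149] w 0.0938 F [-0.1  0.  -0.2] q [-0.15 -0.05  1.88 -0.    1.32  1.28]
437,-8,28.5,8.5 rot [0.001 0.004 0.   ] cm [ 0.05  0.05 -0.18]
```

>>> {"op": "drive_tool", "data": {"series": [[[0,0,0,0,0,-0.15,30],[0,0,0,0,0,-0.15,0],[0,0,0,0,0,-0.15,0],[0,0,0,0,0,-0.15,0],[0,0,0,0,0,-0.15,0],[0,0,0,0,0,-0.15,0],[0,0,0,0,0,-0.15,0],[0,0,0,0,0,-0.15,0],[0,0,0,0,0,-0.15,0],[0,0,0,0,0,-0.15,0],[0,0,0,0,0,-0.15,0],[0,0,0,0,0,-0.15,0],[0,0,0,0,0,-1,0],[0,0,0,0,0,-2.5,0],[0,0,0,0,0,-4.5,0],[0,0,0,0,0,-6.5,0],[0,0,0,0,0,-8.5,0],[0,0,0,0,0,-9.5,0],[0,0,0,0,0,-10.15,0],[0,0,0,0,0,-10.15,0]]]}}

```text
time: 10.7
tool_pos: [0.4372, -0.0075, 0.1289]
ee_rot: [3.14, 0.003, 0.149]
wrist_force: [0.2, 0.1, -0.3]
width: 0.0249
```

```bash
python3 go.py 433,123,128,0  433,123,29,0;python3 - <<'E'
from bench import robot
import cv2
s=robot.snapshot("side");cv2.imwrite("pics/s5.png",s["img"][100:340,200:440].repeat(2,0).repeat(2,1))
E
```

```text
t 10.7 p [ 0.4372 -0.0075  0.1289] rpy [3.14e+00 3.00e-03 1.49e-01] w 0.0249 F [ 0.2  0.1 -0.3] q [-0.15 -0.14  1.74 -0.    1.54  1.28]
433,123,128,0 rot [0.001 0.003 0.149] cm [  1.52 -12.97   0.07]
433,123,29,0 rot [0.001 0.003 0.149] cm [  1.55 -12.98   9.97]
```

View pics/s5.png

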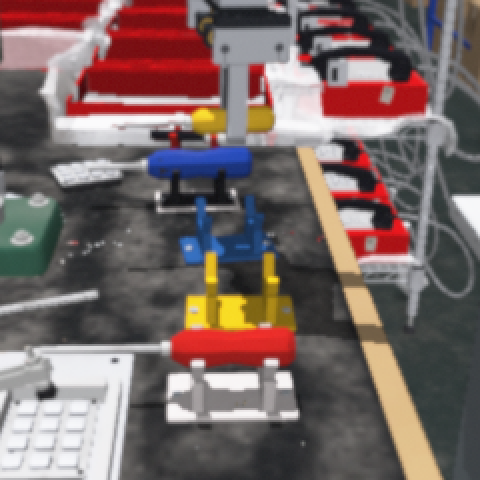

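The yellow driver is held level (232,120 in the crop). Placing it on the yellow rest.

>>> {"op": "drive_tool", "data": {"series": [[[0,0,0.03,0.3,-1.5,0,0],[0,0,0.07,0.6,-4,0,0],[0,0,0.11,0.9,-7,0,0],[0,0,0.149,1.2,-10,0,0],[0,0,0.149,1.5,-12,0,0],[0,0,0.149,1.5,-13,0,0],[0,0,0.149,1.5,-13,1,0],[0,0,0.149,1.5,-13,3,0],[0,0,0.149,1.5,-13,5,0],[0,0,0.149,1.5,-13,7,0],[0,0,0.149,1.5,-13,8.5,0],[0,0,0.149,1.5,-13,9.5,0],[0,0,0.149,1.5,-13,10,0],[0,0,0.149,1.5,-13,10,0],[0,0,0.149,1.5,-13,10,0]]]}}

```text
time: 12.25
tool_pos: [0.432, 0.1227, 0.0282]
ee_rot: [3.14, 0.004, -0.001]
wrist_force: [-0.8, -0.4, 2.6]
width: 0.0246
```

```bash
python3 go.py 433,123,29,0;python3 - <<'E'
from bench import robot
import cv2
s=robot.snapshot("side");cv2.imwrite("pics/s6.png",s["img"][150:350,240:400].repeat(3,0).repeat(3,1))
E
```

```text
t 12.25 p [0.432  0.1227 0.0282] rpy [ 3.14e+00  4.00e-03 -1.00e-03] w 0.0246 F [-0.8 -0.4  2.6] q [ 0.15 -0.03  1.85 -0.    1.32  1.72]
433,123,29,0 rot [ 0.002  0.004 -0.001] cm [ 0.1  -0.03 -0.08]
```

View pics/s6.png

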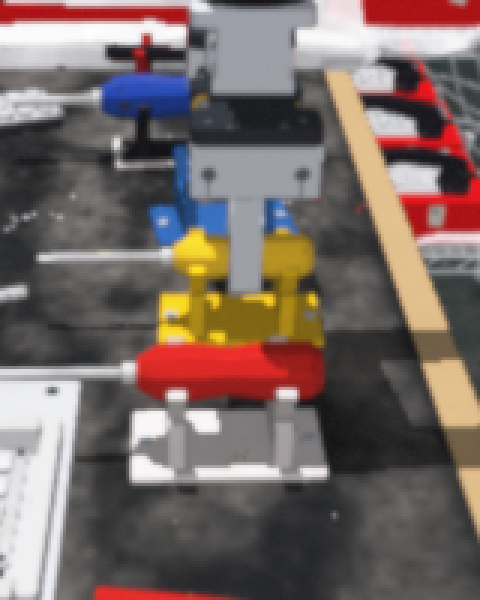

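Yellow is bedded on the yellow rest. Releasing, then on to the blue driver.

>>> {"op": "drive_tool", "data": {"series": [[[0,0,0,0,0,0,50],[0,0,0,0,0,0,100],[0,0,0,0,0,0,100],[0,0,0,0,0,0,100],[0,0,0,0,0,0,100],[0,0,0,0,0,0,100],[0,0,0,0,0,-1.5,100],[0,0,0,0,0,-4,100],[0,0,0,0,0,-8,100],[0,0,0,0,0,-11,100],[0,0,0,0,0,-12,100],[0,0,0,0,0,-12,100]]]}}

```text
time: 13.5
tool_pos: [0.4335, 0.1231, 0.1495]
ee_rot: [3.14, 0.0, -0.001]
wrist_force: [0.8, -0.5, -0.6]
width: 0.0941
```

```bash
python3 go.py 470.5,-136.5,150,5.2 470.5,-136.5,32,5.2
```

```text
t 13.5 p [0.4335 0.1231 0.1495] rpy [ 3.14e+00  0.00e+00 -1.00e-03] w 0.0941 F [ 0.8 -0.5 -0.6] q [ 0.15 -0.12  1.68 -0.    1.58  1.72]
470.5,-136.5,150,5.2 rot [ 0.001  0.    -0.091] cm [ 3.720e+00  2.596e+01 -1.000e-02]
470.5,-136.5,32,5.2 rot [ 0.001  0.    -0.091] cm [ 3.73 25.94 11.79]
```

>>> {"op": "drive_tool", "data": {"series": [[[0,0,-0.03,0.6,4,0,100],[0,0,-0.06,1.4,9,0,100],[0,0,-0.09,2.2,14,0,100],[0,0,-0.091,2.9,19,0,100],[0,0,-0.091,3.4,23.5,0,100],[0,0,-0.091,3.7,25.9,0,100],[0,0,-0.091,3.7,25.9,0,100],[0,0,-0.091,3.7,25.9,3,100],[0,0,-0.091,3.7,25.9,6,100],[0,0,-0.091,3.7,25.9,9,100],[0,0,-0.091,3.7,25.9,11,100],[0,0,-0.091,3.7,25.9,11.7,100],[0,0,-0.091,3.7,25.9,11.7,100],[0,0,-0.091,3.7,25.9,11.7,100]]]}}

```text
time: 14.9
tool_pos: [0.4706, -0.1357, 0.0334]
ee_rot: [3.14, -0.0, 0.091]
wrist_force: [-0.6, -0.2, 0.9]
width: 0.0938
```

```bash
python3 go.py 470.5,-136.5,32,5.2;python3 - <<'E'
from bench import robot
import cv2
s=robot.snapshot("side");cv2.imwrite("pics/s7.png",s["img"][130:330,230:390].repeat(3,0).repeat(3,1))
E
```

```text
t 14.9 p [ 0.4706 -0.1357  0.0334] rpy [ 3.14  -0.     0.091] w 0.0938 F [-0.6 -0.2  0.9] q [-0.4   0.06  1.76 -0.    1.33  1.08]
470.5,-136.5,32,5.2 rot [ 0.001 -0.     0.   ] cm [-0.02  0.08  0.14]
```

View pics/s7.png

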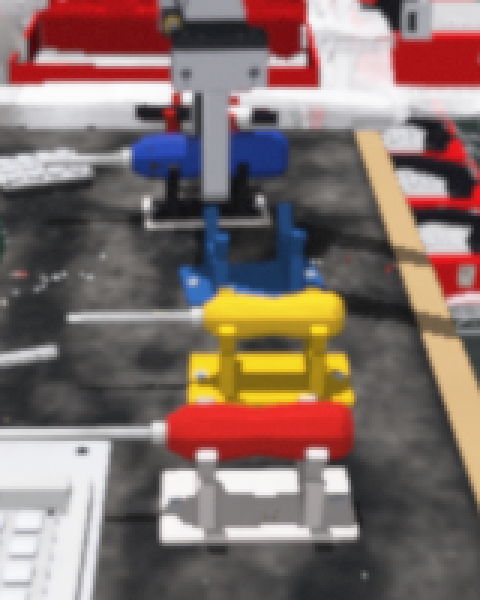

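Red and yellow both lie level, and the finger is between the black forks. Gripping the blue driver.

>>> {"op": "drive_tool", "data": {"series": [[[0,0,0,0,0.05,0.1,30],[0,0,0,0,0.05,0.1,0],[0,0,0,0,0.05,0.1,0],[0,0,0,0,0.05,0.1,0],[0,0,0,0,0.05,0.1,0],[0,0,0,0,0.05,0.1,0],[0,0,0,0,0.05,0.1,0],[0,0,0,0,0.05,0.1,0],[0,0,0,0,0.05,0.1,0],[0,0,0,0,0.05,0.1,0],[0,0,0,0,0.05,0.1,0],[0,0,0,0,0.05,-1,0],[0,0,0,0,0.05,-2.5,0],[0,0,0,0,0.05,-4.5,0],[0,0,0,0,0.05,-6.5,0],[0,0,0,0,0.05,-8.5,0],[0,0,0,0,0.05,-9.5,0],[0,0,0,0,0.05,-9.9,0],[0,0,0,0,0.05,-9.9,0]]]}}

```text
time: 16.85
tool_pos: [0.471, -0.1365, 0.1331]
ee_rot: [3.139, -0.002, 0.091]
wrist_force: [0.3, 0.2, -2.7]
width: 0.0343
```

```bash
python3 go.py 438,-7.7,132,8.3 438,-7.7,32.5,8.3;python3 - <<'E'
from bench import robot
import cv2
s=robot.snapshot("side");cv2.imwrite("pics/s8.png",s["img"][100:300,230:390].repeat(3,0).repeat(3,1))
E
```

```text
t 16.85 p [ 0.471  -0.1365  0.1331] rpy [ 3.139e+00 -2.000e-03  9.100e-02] w 0.0343 F [ 0.3  0.2 -2.7] q [-0.4  -0.02  1.63 -0.    1.53  1.08]
438,-7.7,132,8.3 rot [ 0.003 -0.002 -0.054] cm [ -2.12 -13.13   0.07]
438,-7.7,32.5,8.3 rot [ 0.003 -0.002 -0.054] cm [ -2.14 -13.15  10.02]
```

View pics/s8.png

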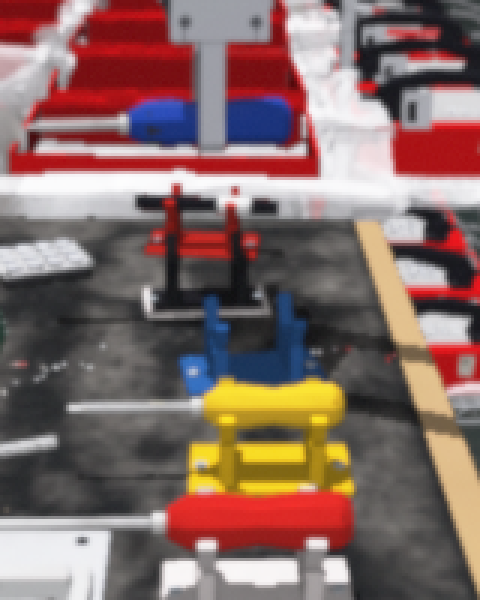

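>>> {"op": "drive_tool", "data": {"series": [[[0,0,-0.02,-0.3,-1.5,0,0],[0,0,-0.04,-0.7,-4,0,0],[0,0,-0.054,-1.1,-7,0,0],[0,0,-0.054,-1.6,-10,0,0],[0,0,-0.054,-2,-12,0,0],[0,0,-0.054,-2,-13.1,0,0],[0,0,-0.054,-2,-13.1,1,0],[0,0,-0.054,-2,-13.1,3,0],[0,0,-0.054,-2,-13.1,5,0],[0,0,-0.054,-2,-13.1,7,0],[0,0,-0.054,-2,-13.1,8.5,0],[0,0,-0.054,-2,-13.1,9.5,0],[0,0,-0.054,-2,-13.1,9.9,0],[0,0,-0.054,-2,-13.1,9.9,0],[0,0,-0.054,-2,-13.1,9.9,0]]]}}

```text
time: 18.4
tool_pos: [0.4381, -0.0058, 0.0329]
ee_rot: [-3.138, 0.001, 0.144]
wrist_force: [-2.9, 7.7, 2.0]
width: 0.0345
```

```bash
python3 go.py 439,-7.7,32.5,8.3;python3 - <<'E'
from bench import robot
import cv2
s=robot.snapshot("side");cv2.imwrite("pics/s9.png",s["img"][130:330,230:390].repeat(3,0).repeat(3,1))
E
```

```text
t 18.4 p [ 0.4381 -0.0058  0.0329] rpy [-3.138e+00  1.000e-03  1.440e-01] w 0.0345 F [-2.9  7.7  2. ] q [-0.15 -0.06  1.87  0.    1.33  1.28]
439,-7.7,32.5,8.3 rot [-0.004  0.001 -0.001] cm [0.07 0.2  0.04]
```

View pics/s9.png

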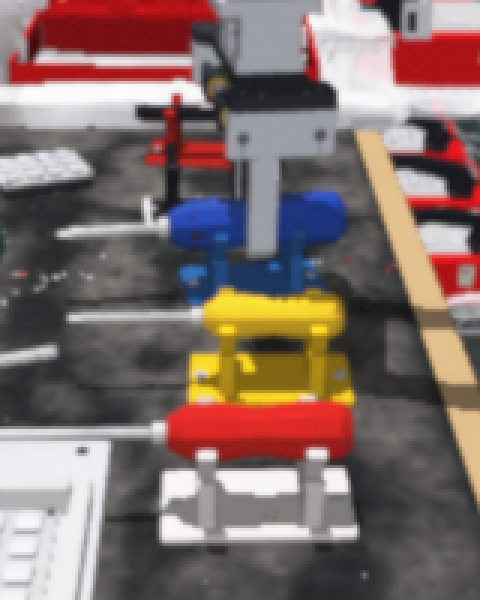

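Blue is down in both blue forks with a light flank contact (about 8 N). Releasing and rising.

>>> {"op": "drive_tool", "data": {"series": [[[0,0,0,0,0,0,50],[0,0,0,0,0,0,100],[0,0,0,0,0,0,100],[0,0,0,0,0,0,100],[0,0,0,0,0,0,100],[0,0,0,0,0,0,100],[0,0,0,0,0,-1.5,100],[0,0,0,0,0,-4,100],[0,0,0,0,0,-8,100],[0,0,0,0,0,-11,100],[0,0,0,0,0,-12,100],[0,0,0,0,0,-12,100]]]}}

```text
time: 19.65
tool_pos: [0.4393, -0.0064, 0.1543]
ee_rot: [-3.139, -0.002, 0.144]
wrist_force: [0.4, 0.0, 1.1]
width: 0.0942
```

```bash
python3 go.py 473.5,-258,150,-6.2 473.5,-258,23,-6.2
```

```text
t 19.65 p [ 0.4393 -0.0064  0.1543] rpy [-3.139e+00 -2.000e-03  1.440e-01] w 0.0942 F [0.4 0.  1.1] q [-0.15 -0.15  1.7   0.    1.59  1.28]
473.5,-258,150,-6.2 rot [-0.003 -0.002  0.252] cm [-0.23 25.39  0.36]
473.5,-258,23,-6.2 rot [-0.003 -0.002  0.252] cm [-0.26 25.43 13.06]
```

```bash
python3 - <<'E'
from h import *
P=cloud(load("top0.npz"))
q=P.reshape(-1,3); q=q[(q[:,0]>.38)&(q[:,0]<.57)]
for y in np.arange(-.29,-.42,-.01):
    m=(q[:,1]<y)&(q[:,1]>y-.01); print(round(y,2),np.nanmax(q[m,2]).round(3),np.nanmedian(q[m,2]).round(3))
E
```

```text
-0.29 0.009 0.002
-0.3 0.009 0.002
-0.31 0.008 0.002
-0.32 0.041 0.004
-0.33 0.064 0.038
-0.34 0.065 0.057Traceback (most recent call last):
  File "<stdin>", line 5, in <module>
    res = np.fmax.reduce(a, axis=axis, out=out, **kwargs)
ValueError: zero-size array to reduction operation fmax which has no identity
```

The tray wall starts near y = -0.325 m and is about 65 mm high, so I'll approach the marker with the fingers half open.

>>> {"op": "drive_tool", "data": {"series": [[[0,0,0.06,0,4,0,55],[0,0,0.12,-0.1,9,0,55],[0,0,0.18,-0.1,14,0,55],[0,0,0.252,-0.2,19,0,55],[-0.003,0,0.252,-0.2,23,0,55],[-0.003,-0.002,0.252,-0.2,25.4,0,55],[-0.003,-0.002,0.252,-0.2,25.4,0,55],[-0.003,-0.002,0.252,-0.2,25.4,3,55],[-0.003,-0.002,0.252,-0.2,25.4,6,55],[-0.003,-0.002,0.252,-0.2,25.4,9,55],[-0.003,-0.002,0.252,-0.2,25.4,11.5,55],[-0.003,-0.002,0.252,-0.2,25.4,12.6,55],[-0.003,-0.002,0.252,-0.2,25.4,13,55],[-0.003,-0.002,0.252,-0.2,25.4,13,55]]]}}

```text
time: 21.05
tool_pos: [0.474, -0.257, 0.0234]
ee_rot: [-3.141, 0.001, -0.107]
wrist_force: [-0.2, 0.2, 0.3]
width: 0.0514
```

```bash
python3 go.py 473.5,-258,23,-6.2;python3 - <<'E'
from bench import robot
import cv2
s=robot.snapshot("side");cv2.imwrite("pics/s10.png",cv2.resize(s["img"][130:280,250:370],None,fx=4,fy=4))
E
```

```text
t 21.05 p [ 0.474  -0.257   0.0234] rpy [-3.141e+00  1.000e-03 -1.070e-01] w 0.0514 F [-0.2  0.2  0.3] q [-0.6   0.17  1.65  0.    1.32  1.08]
473.5,-258,23,-6.2 rot [-0.     0.001  0.001] cm [-0.04  0.1   0.04]
```

View pics/s10.png

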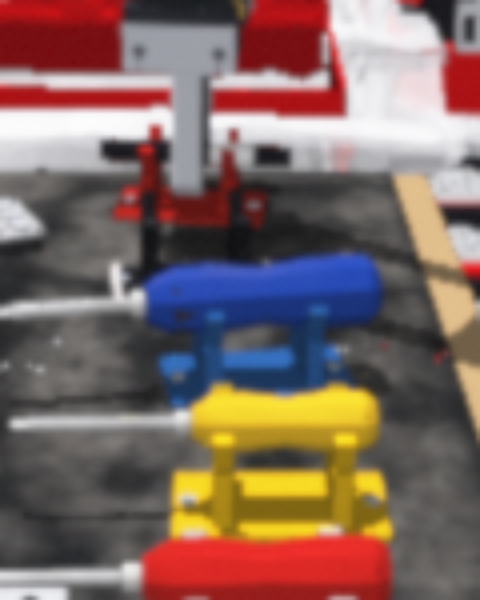

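>>> {"op": "drive_tool", "data": {"series": [[[0,0,0,0,0.05,0,20],[0,0,0,0,0.05,0,0],[0,0,0,0,0.05,0,0],[0,0,0,0,0.05,0,0],[0,0,0,0,0.05,0,0],[0,0,0,0,0.05,0,0],[0,0,0,0,0.05,0,0],[0,0,0,0,0.05,0,0],[0,0,0,0,0.05,0,0],[0,0,0,0,0.05,-1,0],[0,0,0,0,0.05,-2.5,0],[0,0,0,0,0.05,-4.5,0],[0,0,0,0,0.05,-6.5,0],[0,0,0,0,0.05,-8.5,0],[0,0,0,0,0.05,-9.5,0],[0,0,0,0,0.05,-10,0],[0,0,0,0,0.05,-10,0]]]}}

```text
time: 22.8
tool_pos: [0.4746, -0.2581, 0.1248]
ee_rot: [3.141, -0.002, -0.107]
wrist_force: [0.4, -1.3, 0.1]
width: 0.0167
```

```bash
python3 go.py 473,-136.5,123,5.4 473,-136.5,23.5,5.4;python3 - <<'E'
from bench import robot
import cv2
s=robot.snapshot("side");cv2.imwrite("pics/s11.png",cv2.resize(s["img"][100:280,230:370],None,fx=3.3,fy=3.3))
s=robot.snapshot("top");cv2.imwrite("pics/t11.png",cv2.resize(s["img"][140:260,200:470],None,fx=2.9,fy=2.9))
E
```

```text
t 22.8 p [ 0.4746 -0.2581  0.1248] rpy [ 3.141e+00 -2.000e-03 -1.070e-01] w 0.0167 F [ 0.4 -1.3  0.1] q [-0.6   0.09  1.52 -0.    1.52  1.08]
473,-136.5,123,5.4 rot [ 0.001 -0.002 -0.202] cm [ -1.46 -12.07   0.16]
473,-136.5,23.5,5.4 rot [ 0.001 -0.002 -0.202] cm [ -1.48 -12.08  10.11]
```

View pics/s11.png

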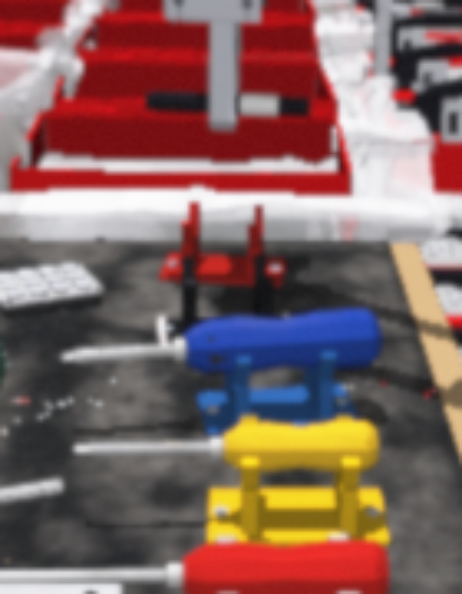

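View pics/t11.png

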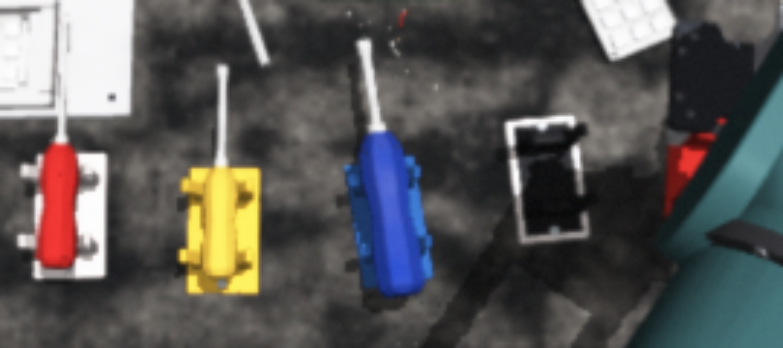

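The pen is held level, and the other three are seated. The black rest is now uncovered, so I'll measure it again before placing.

```bash
python3 - <<'E'
from h import *
from bench import robot
s=robot.snapshot("top"); np.savez("t12.npz",**s)
r=foot(s,"white",(368,408,172,230),(-.01,.02)); print(np.round(r[:5],1),r[5].sum())
for c,b in {"red":(205,240,170,250,.048),"yellow":(260,292,180,250,.047),"blue":(312,355,160,250,.051)}.items():
    r=tool(s,c,b[:4],b[4]); print(c,np.round(r[:5],1),r[6])
E
```

```text
[ 474.3 -143.   100.9   75.2    5.2] 280
red [446.1 242.9  96.1  30.8  -1.8] 0.06592413719891455
yellow [433.  123.4  84.5  55.3  -0.5] 0.06245552066461313
blue [437.1  -8.  126.   54.2   8.3] 0.07382933233994204
```

```bash
python3 - <<'E'
from h import *
s=load("t12.npz"); m=cmask(s["img"],"white"); b=np.zeros_like(m); b[172:230,368:408]=1; m&=b
n,l,st,_=cv2.connectedComponentsWithStats(m.astype(np.uint8)); print(st[1:])
i=1+np.argmax(st[1:,4]); v,u=np.nonzero(l==i); X=onplane(s,np.c_[u,v],.006)[:,:2]*1000
print(cv2.minAreaRect(X.astype(np.float32)))
E
```

```text
[[395 174   3   2   3]
 [374 178  33  46 240]
 [397 189   4  14  36]
 [403 190   2   2   3]
 [400 204   1   2   2]
 [401 214   2   4   6]]
((474.26287841796875, -142.96775817871094), (100.9097671508789, 75.17906951904297), 5.22726583480835)
```

```bash
python3 - <<'E'
from h import *
s=load("t12.npz"); m=cmask(s["img"],"white"); m[:,402:]=0
for v in (185,192,200,208,215,220):
    u=np.nonzero(m[v,368:402])[0]+368
    L,Rr=onplane(s,[[u.min()-.5,v],[u.max()+.5,v]],.006)[:,:]*1000
    print(v,u,L.round(1)[:2],Rr.round(1)[:2], ((L+Rr)/2).round(1)[:2])
E
```

```text
185 [374 375 376 377] [ 510.5 -101.3] [ 510.5 -110.6] [ 510.5 -106. ]
192 [376 397 398 399 400] [ 493.8 -105.5] [ 493.3 -163.6] [ 493.6 -134.5]
200 [376 377 378 399 400] [ 474.9 -104.9] [ 474.4 -162.8] [ 474.7 -133.8]
208 [378] [ 456.1 -108.9] [ 456.1 -111.2] [ 456.1 -110.1]
215 [379 401] [ 439.7 -110.7] [ 439.2 -163.6] [ 439.5 -137.2]
220 [379 380 390 391 396 397 398 399 400 401] [ 428.1 -110.3] [ 427.6 -163.1] [ 427.9 -136.7]
```

>>> {"op": "drive_tool", "data": {"series": [[[0,0,-0.05,-0.2,-1.5,0,0],[0,0,-0.1,-0.5,-4,0,0],[0,0,-0.15,-0.8,-7,0,0],[0,0,-0.202,-1.1,-9.5,0,0],[0,0,-0.202,-1.4,-11.5,0,0],[0,-0.002,-0.202,-1.4,-12.15,0,0],[0,-0.002,-0.202,-1.4,-12.15,1,0],[0,-0.002,-0.202,-1.4,-12.15,3,0],[0,-0.002,-0.202,-1.4,-12.15,5,0],[0,-0.002,-0.202,-1.4,-12.15,7,0],[0,-0.002,-0.202,-1.4,-12.15,8.5,0],[0,-0.002,-0.202,-1.4,-12.15,9.5,0],[0,-0.002,-0.202,-1.4,-12.15,10,0],[0,-0.002,-0.202,-1.4,-12.15,10.1,0],[0,-0.002,-0.202,-1.4,-12.15,10.1,0]]]}}

```text
time: 24.45
tool_pos: [0.4716, -0.1354, 0.0243]
ee_rot: [-3.14, 0.006, 0.094]
wrist_force: [-9.0, 2.8, 13.6]
width: 0.0167
```

```bash
python3 go.py 473,-136,23.5,5.4;python3 - <<'E'
from bench import robot
import cv2
s=robot.snapshot("side");cv2.imwrite("pics/s12.png",cv2.resize(s["img"][100:280,230:370],None,fx=3.3,fy=3.3))
E
```

```text
t 24.45 p [ 0.4716 -0.1354  0.0243] rpy [-3.14   0.006  0.094] w 0.0167 F [-9.   2.8 13.6] q [-0.39  0.07  1.76 -0.    1.32  1.08]
473,-136,23.5,5.4 rot [-0.002  0.006  0.   ] cm [0.14 0.07 0.08]
```

View pics/s12.png

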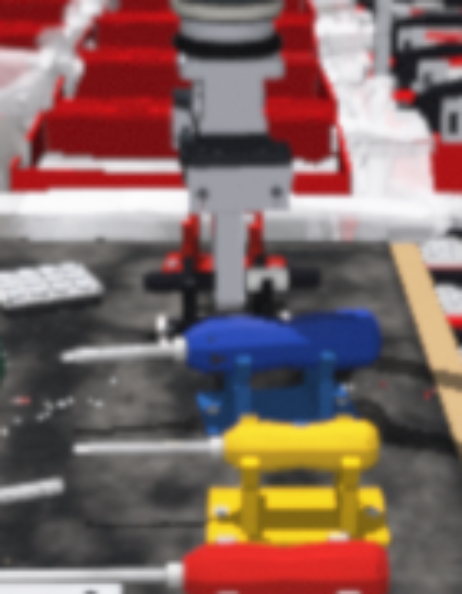

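The pen is on the fork floors (light upward contact of about 14 N). Releasing.

>>> {"op": "drive_tool", "data": {"series": [[[0,0,0,0,0,0,30],[0,0,0,0,0,0,70],[0,0,0,0,0,0,70],[0,0,0,0,0,0,70],[0,0,0,0,0,0,70],[0,0,0,0,0,0,70],[0,0,0,0,0,-1.5,70],[0,0,0,0,0,-4,70],[0,0,0,0,0,-8,70],[0,0,0,0,0,-11,70],[0,0,0,0,0,-12.5,70],[0,0,0,0,0,-12.5,70]]]}}

```text
time: 25.7
tool_pos: [0.4741, -0.1363, 0.1524]
ee_rot: [3.14, 0.0, 0.095]
wrist_force: [0.2, -0.3, 0.6]
width: 0.0662
```

```bash
python3 go.py 446.5,244,150,-0.5 446.5,244,30,-0.5;python3 - <<'E'
from bench import robot
import cv2
s=robot.snapshot("side");cv2.imwrite("pics/s13.png",cv2.resize(s["img"][100:280,230:370],None,fx=3.3,fy=3.3))
E
```

```text
t 25.7 p [ 0.4741 -0.1363  0.1524] rpy [3.14  0.    0.095] w 0.0662 F [ 0.2 -0.3  0.6] q [-0.39 -0.02  1.59 -0.    1.57  1.08]
446.5,244,150,-0.5 rot [0.001 0.    0.103] cm [  0.85 -38.12   0.19]
446.5,244,30,-0.5 rot [0.001 0.    0.103] cm [  0.85 -38.13  12.19]
```

View pics/s13.png

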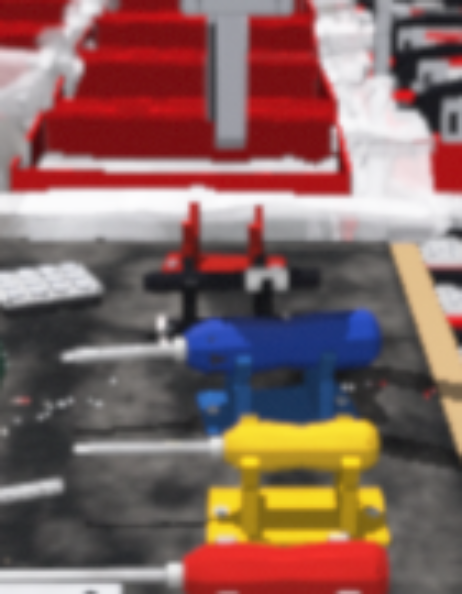

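The pen lies level on the black rest. Now to fetch the red driver from the spare rest.

>>> {"op": "drive_tool", "data": {"series": [[[0,0,0.03,0.1,-4,0,85],[0,0,0.06,0.2,-9,0,85],[0,0,0.103,0.3,-14,0,85],[0,0,0.103,0.4,-19,0,85],[0,0,0.103,0.6,-24,0,85],[0,0,0.103,0.7,-29,0,85],[0,0,0.103,0.8,-34,0,85],[0,0,0.103,0.85,-37,0,85],[0,0,0.103,0.85,-38.1,0,85],[0,0,0.103,0.85,-38.1,0,85],[0,0,0.103,0.85,-38.1,3,85],[0,0,0.103,0.85,-38.1,6,85],[0,0,0.103,0.85,-38.1,9,85],[0,0,0.103,0.85,-38.1,11,85],[0,0,0.103,0.85,-38.1,12.2,85],[0,0,0.103,0.85,-38.1,12.2,85],[0,0,0.103,0.85,-38.1,12.2,85]]]}}

```text
time: 27.45
tool_pos: [0.4457, 0.2436, 0.029]
ee_rot: [-3.141, 0.003, -0.01]
wrist_force: [0.2, 0.1, 0.2]
width: 0.0799
```

```bash
python3 go.py 446.5,244,30,-0.5
```

```text
t 27.45 p [0.4457 0.2436 0.029 ] rpy [-3.141e+00  3.000e-03 -1.000e-02] w 0.0799 F [0.2 0.1 0.2] q [0.39 0.1  1.72 0.   1.33 1.97]
446.5,244,30,-0.5 rot [-0.     0.003 -0.001] cm [ 0.08 -0.04 -0.1 ]
```

>>> {"op": "drive_tool", "data": {"series": [[[0,0,0,0,0,-0.05,30],[0,0,0,0,0,-0.05,0],[0,0,0,0,0,-0.05,0],[0,0,0,0,0,-0.05,0],[0,0,0,0,0,-0.05,0],[0,0,0,0,0,-0.05,0],[0,0,0,0,0,-0.05,0],[0,0,0,0,0,-0.05,0],[0,0,0,0,0,-0.05,0],[0,0,0,0,0,-0.05,0],[0,0,0,0,0,-1,0],[0,0,0,0,0,-2.5,0],[0,0,0,0,0,-4.5,0],[0,0,0,0,0,-6.5,0],[0,0,0,0,0,-8.5,0],[0,0,0,0,0,-10.5,0],[0,0,0,0,0,-12,0],[0,0,0,0,0,-13,0],[0,0,0,0,0,-13,0]]]}}

```text
time: 29.35
tool_pos: [0.447, 0.2433, 0.1607]
ee_rot: [-3.141, -0.0, -0.01]
wrist_force: [-0.0, -0.1, -0.8]
width: 0.0277
```

```bash
python3 go.py 474,-258.3,160,-6.2 474,-258.3,30,-6.2;python3 - <<'E'
from bench import robot
import cv2
s=robot.snapshot("side");cv2.imwrite("pics/s14.png",cv2.resize(s["img"][100:350,200:400],None,fx=2.3,fy=2.3))
E
```

```text
t 29.35 p [0.447  0.2433 0.1607] rpy [-3.141 -0.    -0.01 ] w 0.0277 F [-0.  -0.1 -0.8] q [0.39 0.01 1.54 0.   1.59 1.97]
474,-258.3,160,-6.2 rot [-0.    -0.     0.098] cm [ 3.21 50.13  0.06]
474,-258.3,30,-6.2 rot [-0.    -0.     0.098] cm [ 3.21 50.14 13.06]
```

View pics/s14.png

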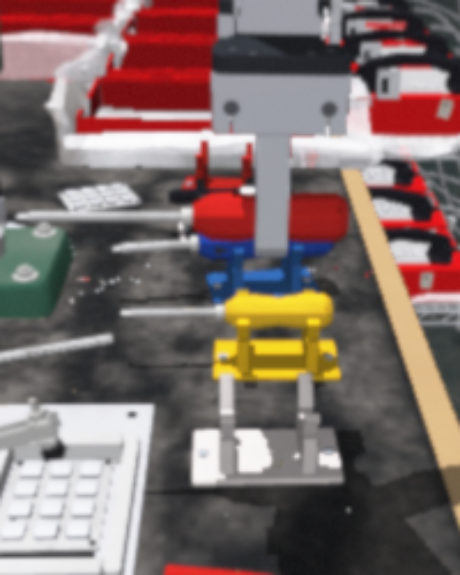

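```bash
python3 - <<'E'
from h import *
P=cloud(load("t12.npz")).reshape(-1,3)
for x0 in (.50,.54,.58,.62,.66,.70):
    m=(P[:,0]>x0)&(P[:,0]<x0+.04)&(P[:,1]>-.29)&(P[:,1]<.27)&(P[:,2]>.08)
    q=P[m]; print(x0,len(q), q.max(0).round(3) if len(q) else "", q.min(0).round(3) if len(q) else "")
E
```

```text
0.5 1187 [0.54  0.055 0.518] [ 0.5   -0.273  0.245]
0.54 82 [0.58 0.05 0.41] [0.54  0.028 0.357]
0.58 90 [0.62  0.045 0.359] [0.58  0.033 0.317]
0.62 71 [0.66  0.044 0.323] [0.62  0.033 0.284]
0.66 1401 [0.7   0.055 0.293] [ 0.66  -0.071  0.2  ]
0.7 1293 [0.74  0.058 0.346] [ 0.7   -0.068  0.101]
```

A press lever overhangs near (0.54, 0.04) above z = 0.36 m, so I'll bow the carry path a little towards the robot there.

>>> {"op": "drive_tool", "data": {"series": [[[0,0,0,-0.3,1.5,0,0],[0,0,0,-0.7,4,0,0],[0,0,0,-1.2,7,0,0],[0,0,0,-1.6,10,0,0],[0,0,0,-1.9,13,0,0],[0,0,0,-2,16,0,0],[0,0,0,-2,19,0,0],[0,0,0,-2,22,0,0],[0,0,0,-1.8,25,0,0],[0,0,0.01,-1.4,28,0,0],[0,0,0.03,-0.8,31,0,0],[0,0,0.05,0,34,0,0],[0,0,0.07,0.8,37,0,0],[0,0,0.098,1.6,40,0,0],[0,0,0.098,2.3,43,0,0],[0,0,0.098,2.8,46,0,0],[0,0,0.098,3.1,48.5,0,0],[0,0,0.098,3.2,50.1,0,0],[0,0,0.098,3.2,50.1,0,0],[0,0,0.098,3.2,50.1,0,0]]]}}

```text
time: 31.4
tool_pos: [0.4726, -0.2575, 0.1589]
ee_rot: [-3.141, 0.003, -0.108]
wrist_force: [-0.6, 0.0, -1.3]
width: 0.0279
```

```bash
python3 go.py 474,-258.3,30,-6.2;python3 - <<'E'
from bench import robot
import cv2
s=robot.snapshot("side");cv2.imwrite("pics/s15.png",cv2.resize(s["img"][80:280,220:380],None,fx=3,fy=3))
E
```

```text
t 31.4 p [ 0.4726 -0.2575  0.1589] rpy [-3.141e+00  3.000e-03 -1.080e-01] w 0.0279 F [-0.6  0.  -1.3] q [-0.6   0.08  1.47 -0.    1.59  1.08]
474,-258.3,30,-6.2 rot [-0.001  0.003 -0.   ] cm [ 0.19  0.07 12.89]
```

View pics/s15.png

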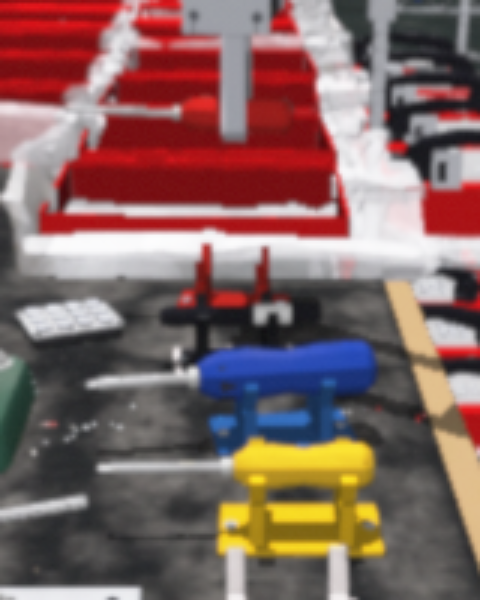

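>>> {"op": "drive_tool", "data": {"series": [[[0,0.003,0,0.2,0.05,1,0],[0,0.003,0,0.2,0.05,3,0],[0,0.003,0,0.2,0.05,5,0],[0,0.003,0,0.2,0.05,7,0],[0,0.003,0,0.2,0.05,9,0],[0,0.003,0,0.2,0.05,11,0],[0,0.003,0,0.2,0.05,12.2,0],[0,0.003,0,0.2,0.05,12.7,0],[0,0.003,0,0.2,0.05,12.9,0],[0,0.003,0,0.2,0.05,12.9,0],[0,0.003,0,0.2,0.05,12.9,0]]]}}

```text
time: 32.55
tool_pos: [0.4752, -0.2581, 0.0313]
ee_rot: [3.141, -0.002, -0.107]
wrist_force: [-0.0, -0.6, -1.2]
width: 0.0278
```

```bash
python3 go.py 474,-258.3,30,-6.2;python3 - <<'E'
from bench import robot
import cv2
s=robot.snapshot("side");cv2.imwrite("pics/s16.png",cv2.resize(s["img"][110:260,230:370],None,fx=3.7,fy=3.7))
E
```

```text
t 32.55 p [ 0.4752 -0.2581  0.0313] rpy [ 3.141e+00 -2.000e-03 -1.070e-01] w 0.0278 F [-0.  -0.6 -1.2] q [-0.6   0.17  1.64  0.    1.34  1.08]
474,-258.3,30,-6.2 rot [ 0.001 -0.002  0.001] cm [-0.11  0.03  0.13]
```

View pics/s16.png

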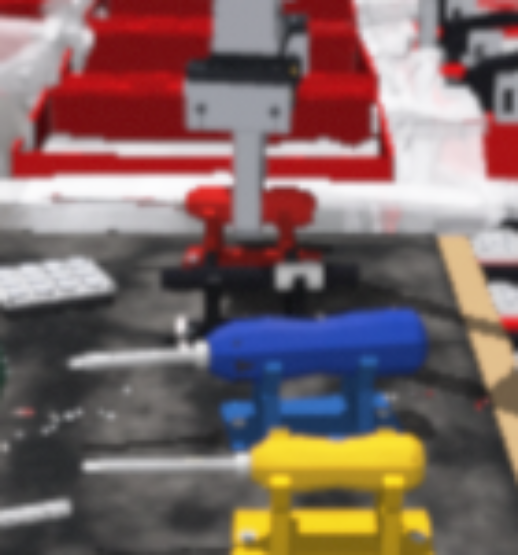

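It is about 1.5 mm above seated. Easing down, releasing and rising.

>>> {"op": "drive_tool", "data": {"series": [[[0,0,0,-0.05,0,0.1,0],[0,0,0,-0.05,0,0.15,0],[0,0,0,-0.05,0,0.18,0],[0,0,0,-0.05,0,0.18,0],[0,0,0,-0.05,0,0.15,40],[0,0,0,-0.05,0,0.15,70],[0,0,0,-0.05,0,0.15,70],[0,0,0,-0.05,0,0.15,70],[0,0,0,-0.05,0,0.15,70],[0,0,0,-0.05,0,0.15,70],[0,0,0,-0.05,0,-1.5,70],[0,0,0,-0.05,0,-4,70],[0,0,0,-0.05,0,-8,70],[0,0,0,-0.05,0,-12,70],[0,0,0,-0.05,0,-16,70],[0,0,0,-0.05,0,-17,70],[0,0,0,-0.05,0,-17,70]]]}}

```text
time: 34.3
tool_pos: [0.4752, -0.2586, 0.2034]
ee_rot: [3.139, -0.006, -0.108]
wrist_force: [0.1, -0.6, -0.6]
width: 0.0657
```

```bash
python3 go.py 139,-531,205,14.7
```

```text
t 34.3 p [ 0.4752 -0.2586  0.2034] rpy [ 3.139 -0.006 -0.108] w 0.0657 F [ 0.1 -0.6 -0.6] q [-0.6   0.06  1.4   0.    1.67  1.07]
139,-531,205,14.7 rot [ 0.004 -0.006 -0.364] cm [-30.5   30.69  -0.26]
```

>>> {"op": "drive_tool", "data": {"series": [[[0,0,0,-3,3,0,70],[0,0,-0.05,-6,6,0,70],[0,0,-0.1,-9,9,0,70],[0,0,-0.15,-12,12,0,70],[0,0,-0.2,-15,15,0,70],[0,0,-0.25,-18,18,0,70],[0,0,-0.3,-21,21,0,70],[0,0,-0.36,-24,24,0,70],[0,0,-0.36,-27,27,0,70],[0,0,-0.36,-30,30,0,70],[0,0,-0.36,-30,30,0,70],[0,0,-0.36,-30,30,0,70]]]}}

```text
time: 35.5
tool_pos: [0.144, -0.5237, 0.1992]
ee_rot: [-3.141, -0.006, 0.251]
wrist_force: [0.0, 0.7, -0.8]
width: 0.0661
```

```bash
python3 go.py; python3 - <<'E'
from h import *
from bench import robot
s=robot.snapshot("top"); np.savez("t20.npz",**s)
cv2.imwrite("pics/t20.png",cv2.resize(s["img"][140:260,200:470],None,fx=2.9,fy=2.9,interpolation=cv2.INTER_CUBIC))
q=robot.snapshot("side"); cv2.imwrite("pics/s20.png",cv2.resize(q["img"][150:320,220:380],None,fx=3.5,fy=3.5,interpolation=cv2.INTER_CUBIC))
P=cloud(s)
for c,b in {"red":(425,462,165,240,.048),"yellow":(260,292,180,250,.047),"blue":(312,355,160,250,.051),"black":(378,402,160,250,.042)}.items():
    r=tool(s,c,b[:4],b[4],.047); m=r[5]; a=np.radians(r[4]); X=P[m]-[r[0]/1e3,r[1]/1e3,0]
    al=X[:,:2]@[np.cos(a),np.sin(a)]; ends=[np.percentile(X[abs(al-e)<.012,2],95).round(4) for e in(-.027,0,.027)]
    print(c,np.round(r[:5],1),"ridge z near/mid/far",ends)
E
```

```text
t 35.5 p [ 0.144  -0.5237  0.1992] rpy [-3.141 -0.006  0.251] w 0.0661 F [ 0.   0.7 -0.8] q [-1.41  0.07  1.4   0.01  1.67 -0.09]
red [ 475.2 -259.1   95.9   56.3   -6.5] ridge z near/mid/far [np.float64(0.0638), np.float64(0.0623), np.float64(0.063)]
yellow [433.  123.4  84.5  55.3  -0.5] ridge z near/mid/far [np.float64(0.0608), np.float64(0.0595), np.float64(0.0603)]
blue [437.2  -8.  125.6  54.2   8.3] ridge z near/mid/far [np.float64(0.07), np.float64(0.0674), np.float64(0.0694)]
black [ 469.3 -131.6  129.1   51.6   -2.4] ridge z near/mid/far [np.float64(0.0535), np.float64(0.0513), np.float64(0.0539)]
```

View pics/t20.png

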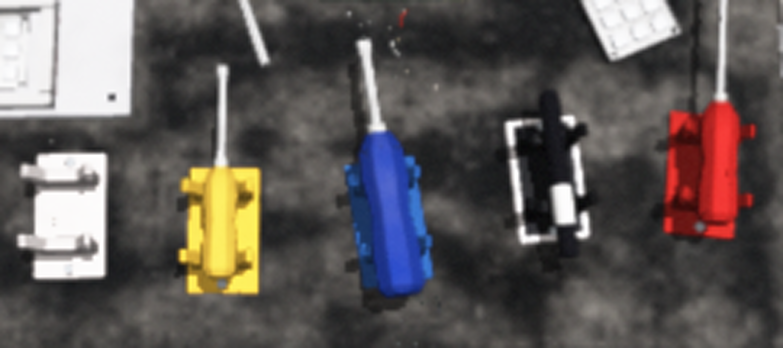

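View pics/s20.png

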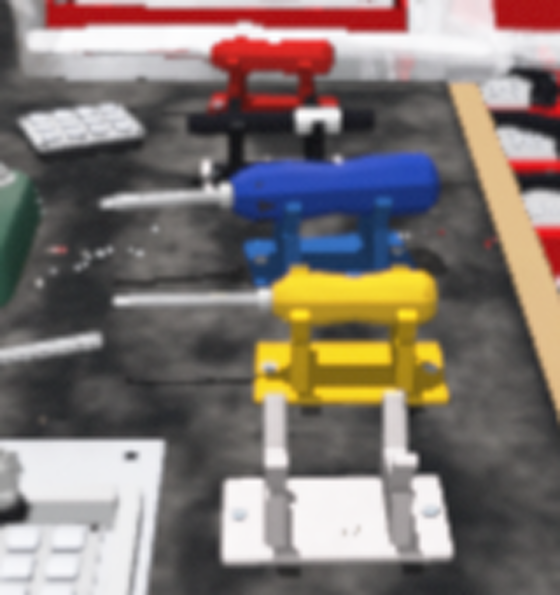

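All four lie level on their own rests, within a few mm of centre. Handing in.

```bash
python3 -c "
from bench import robot
print(robot.close_job())"
```

```text
the job is handed in; nothing more can be done
None
```

All four tools are on the rest of their own colour, the spare is empty again, and the job is handed in at about 35.6 s. I parked the red driver on the white rest, then moved yellow, blue and the marker to their own rests, and last the red driver to the red rest.

- **Level:** In the last pictures, taken with the arm back near its start pose, every tool sits in both forks. Top heights near the two forks agree within about 1 mm, and match the expected height within about 1–2 mm for red, yellow and blue and 3–4 mm for the pen.
- **Centring:** Along the forks, red and yellow are about 1 mm off centre and blue about 2 mm. The marker measured about 3 mm off, but the black rest blended into its colour mask, so its fitted sideways position and angle (-2.4° against about 5° for the rest) can't be trusted. By eye it lies along the trough in both views.
- **Forces:** The largest wrist force among the readings at the end of each move was about 17 N, when the pen touched down. Putting the blue driver down gave a light side contact of about 8 N. I have no readings from within the moves.

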